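# Click the gauge stop into the yellow notch and butt the tile against it

### The arm

A 7-joint arm with a two-finger parallel gripper is mounted at the origin on a cart in front of the work surface, level with it; the furniture and walls round the work are solid. World frame = base frame: x ahead of the robot, y to its left, z up, the work surface at z = 0. Lengths are in m, angles in rad, forces in N, time in s.
With the tool pointing down it reaches from about 0.4 to 0.925 m from the base axis. Payload 4.1 kg.
Tool frame: the origin (TCP) lies midway between the tips of the shut fingers; the grasp point (between the pads) lies 19 mm behind it; z points along the fingers, y is the direction in which the jaws open and shut (so a half turn about z gives the same grasp; the last joint's range is limited). The gripper opens to 85 mm and grips with 20 to 120 N. Pads are 22 mm wide; open, the fingers measure 114 mm over their backs; the gripper's body (76 mm by 85 mm) begins 54 mm behind the grasp point. The pads swing forward as they close: fully open they stand 13 mm farther back than shut.
Start: joints at [-1.267, 0.398, 0.045, 1.537, -0.019, 1.207, -0.051], TCP at [0.255, 0.598, 0.231] pointing down, gripper open.
Joint ranges: [-2.82, 2.82], [-0.49, 2.23], [-1.37, 1.46], [0, 2.46], [-1.36, 4.5], [0.23, 2], [-2.94, 2.94]. Speed limits (rad/s): [2.57, 2.57, 3.14, 3.14, 3.14, 3.14, 3.14].

### API

Orientations are given as a rotation vector (axis times angle).
In Python, from plant import manip, optics gives the robot as it stands.
- The arm moves only by the tool carry_out, never from a script. Its argument "moves" is a list of rows, each an object of numbers: "ax", "ay", "az": the turn, a rotation vector about the tool's x, y, z in rad; "dx", "dy", "dz": the shift along the tool's x, y, z in units of 40 mm (1.0 is 40 mm); "fingers": the finger opening in mm, from 0 to 85.4. In form: [{"ax": .., "ay": .., "az": .., "dx": .., "dy": .., "dz": .., "fingers": ..}, ...]. A call has 1 to 8 rows; each row shifts and turns the pose as measured when the row begins, along the tool's axes as they then stand; what a row does not reach is not made up. A row lasts 1/10 s, in which the tool goes at most 50 mm and 8.59 degrees, less where a joint would pass 70% of its speed; a pose out of reach is approached as far as the arm can. A call is refused whole if a number of a shift passes 1 or a number of a turn 0.15, either way. A call with a gripper value outside its range is refused whole. The fingers move at their own pace and stop on an object; "squeeze" is the grip in N (left out, the last holds). Time passes only in rows, so rows that do not move let the fingers close. It gives the time, the measured TCP pose, the force and the opening at its end, in the units of the state.
- manip.get_state(): the state, without advancing time (a new reading comes with each control period).
- optics.snapshot(name): name is "scene" or "top" or "wrist"; returns (picture, depth): 420x560x3 uint8, blue, green, red; 420x560 float32, m along the optical axis (not along the pixel's ray), 0 where there is no reading.
- optics.camera_model(name): a dict with "intrinsics" (3x3 intrinsics, pixels), "R" (3x3) and "t" (3): a world point X has camera coordinates R X + t. Camera axes: x right, y down, z forward; pixel columns grow to the right and rows downward; lengths in m; the calibration is good to about 2 mm. A picture is of the moment at which its call begins: read the wrist's pose just before it. camera_model takes no time and is no camera call; for the wrist camera it gives the pose at the moment of the call.
- manip.finish_job(): hands the job in, once; it reports no verdict.
The state is a dict: "time": time; "qpos": joint angles; "joint_vel": joint speeds; "joint_efforts": joint torques, N m; "ee_pos": TCP position; "ee_rot": TCP orientation; "wrist_force": force on the tool from outside, world axes, zero at the start; "moment": the same for the moment, N m; "opening": finger opening in m.
Only numpy, scipy, OpenCV 4.12 (cv2) and the standard library are available. Lean on these libraries where they do the work, as an engineer would, in place of code of your own. Each camera call takes 0.05 s, during which the arm holds its last target.

### The job

Set up the tile gauge: push the sliding stop along its rail until its spring roller drops into the notch marked by the yellow tag, then push the tile along the channel until it rests against the stop. Push with the fingertips only: do not take the stop or the tile between the fingers, do not lift the tile or the stop's knob, and leave the stop clicked into the yellow notch and the other things where they stand.

Things in the scene. Friction and masses are not known exactly. Their poses are not given: they have to be found in the camera images.
- gauge: tile gauge, fixed: plywood board 170 x 420 x 12 mm, long side along its y. Origin: centre of its underside, z up. On the board an open-ended channel runs along y, 52 mm wide (x -26 to +26 mm), between wooden fences 8 mm high (tops 20 mm above the table), 400 mm long
- rail_mid (a point): middle notch of the aluminium rail behind the channel: gauge x = 47, y = -20 mm, on the rail's top, 34 mm above the table. The rail runs from y = -180 to +110 mm; its three notches are at y = -60, -20, +20 mm; black end blocks (to y = -192 and +122, x 32 to 62 mm) are 52 mm high
- stop (a joint): travel of the stop along the rail, m, towards the gauge's +y (the tile). 0 = stop centre at gauge y = -120 mm; notches at 0.060, 0.100, 0.140; end 0.175; starts at 0 to 0.025. About 2 N moves it; at a notch the roller drops and draws it to the centre from 5 mm off, so the push dips to nothing; then 10 to 17 N push it out, either way (on over wrong notches, or back)
- plunger (a joint): drop of the spring roller on the stop, m: 0 to 0.001 = riding on the rail's top, about 0.005 = down in a notch, negative = its round black knob (18 mm across, top 73 mm above the table) pulled up
- stop_back (a point): centre of the stop's -y face (away from the tile), where to push it towards the tile; channel x = 0, 30 mm above the table, axes as the gauge's. The stop: grey block with steel faces, over the channel 48 mm wide (x), 36 mm long (y), from 14 to 48 mm above the table; a bridge 57 mm high reaches back over the rail to x = 65 mm
- stop_face (a point): centre of the stop's face on its +y side, 36 mm from stop_back, against which the tile shall rest; channel x = 0, 30 mm above the table; axes as the gauge's
- stop_mid (a point): point inside the stop, half-way between its two faces along y, 20 mm behind the channel's centre line, 30 mm above the table; axes as the gauge's
- stop_pointer (a point): tip of the stop's small red pointer, at the stop's centre along y, x = -41 mm, 27 mm above the table; it points at the tag of the notch the stop stands in
- tag_yellow: yellow plastic tag 24 x 26 x 5 mm fixed on the front fence beside the notch to use (same y in the gauge's frame as that notch); origin at the centre of its underside, 20 mm above the table; axes as the gauge's. Which of the three notches it marks changes
- tag_blue: blue tag, same size, beside another notch
- tag_green: green tag, same size, beside another notch
- tile_mid (a point): centre of the loose fired-clay test tile with a pink glaze patch, 74 x 46 x 8 mm, lying flat in the channel on the +y side of the stop, long side (its own x) along the channel, 4 mm above the channel's floor; it slides freely with about 3 mm of play each side; under 0.5 N moves it
- cup: bystander: unglazed cup 62 x 62 x 55 mm, behind the gauge; origin under its centre
- plug_a: bystander: white plaster plug 30 mm wide, 28 mm high, behind the gauge
- plug_b: bystander: another such plug, left of the gauge
- spare_tile: bystander: test tile with a pale green patch, 70 x 44 x 8 mm, left of the gauge
- tub: bystander: round plastic tub 88 mm wide, 66 mm high, right of the gauge
- scrap: bystander: lump of dry clay about 45 mm wide, 17 mm high, right of the gauge
Mind the look-alikes: they are no part of the job. What is shaped like the part that bears tile_mid but blue is not meant.

How it is judged:
On the way, in this order (a step that is already met when the one before it is completed fails the run):
1. the stop is clicked into the yellow notch (y of stop_pointer in the frame of tag_yellow between -0.004 and 0.004 m and value of joint plunger above 0.0028 m), for 0.3 s.
2. the tile rests against the stop (value of joint plunger above 0.0028 m and y of tile_mid in the frame of stop_face below 0.041 m), for 0.2 s.
At the end, for the whole second after the job is handed in: the stop's pointer is within 4 mm of the yellow tag's middle along the rail with its roller down in the notch (drop over 2.8 mm), and the tile lies flat and still in the channel, its end within 4 mm of the stop's face (all of step 2 and y of stop_pointer in the frame of tag_yellow between -0.004 and 0.004 m and y of tile_mid in the frame of stop_face above 0.034 m and x of tile_mid in the frame of stop_face between -0.006 and 0.006 m and height (world z) of tile_mid below 0.0185 m and linear speed of tile below 0.01 m/s); the robot touches nothing.
It fails at once if the tile is lifted or tipped (height (world z) of tile_mid above 0.026 m or angle between tile_mid's own z axis and vertical above 0.25 rad).
It fails at once if the stop's knob is lifted (value of joint plunger below -0.003 m).
It fails at once if the stop is taken between the fingers (x of the grasp point in the frame of stop_mid between -0.042 and 0.042 m and y of the grasp point in the frame of stop_mid between -0.011 and 0.011 m and z of the grasp point in the frame of stop_mid below 0.016 m and contact force between the fingers and stop above 0.5 N).
It fails at once if the tile is taken between the fingers (x of the grasp point in the frame of tile_mid between -0.02 and 0.02 m and y of the grasp point in the frame of tile_mid between -0.015 and 0.015 m and z of the grasp point in the frame of tile_mid below 0.018 m and contact force between the fingers and tile above 0.5 N).
It fails at once if a bystander is moved more than 20 mm (distance of any of cup, plug_a, plug_b, spare_tile, tub, scrap from where it was at the start of the episode above 0.02 m).
It also fails if it takes over 61 s, if anything falls off the work surface, if the arm or the gripper's body presses on something with over 40 N, if the wrist force passes 120 N, or if a joint passes its speed limit or range.

## Working session

There is one attempt and no reset: what is moved stays moved. The work goes in short steps, Python scripts to look and compute and a tool call to move; the robot and the scene stay as the last step left them, time stands still between calls to the robot, and variables do not carry over. Pictures are saved under pics/ and viewed, and the job is handed in when it is done.

Besides the shell and the picture viewer there is one more tool, called as a command line: name --argument value ..., lists and objects as JSON in quotes. carry_out: Moves the arm, as the interface text tells. Its arguments: {"type":"object","properties":{"moves":{"type":"array"},"squeeze":{"type":"number"}},"required":["moves"]}

```bash
mkdir -p pics; ls; python3 - <<'E'
from plant import manip, optics
import cv2,numpy as np
print(manip.get_state())
for n in("scene","top"):
    p,d=optics.snapshot(n); cv2.imwrite(f"pics/{n}0.png",p); np.save(f"pics/{n}0.npy",d); m=optics.camera_model(n); print(n,m)
E
```

```text
pics
{'time': 0.0, 'qpos': array([-1.26698004,  0.39918216,  0.04504608,  1.53789682, -0.01872386,
        1.20691476, -0.05065078]), 'joint_vel': array([-5.84154972e-04,  1.66469596e-03, -7.44758368e-04, -3.53504714e-04,
        3.71654077e-05,  1.32512965e-03, -1.89189078e-03]), 'joint_efforts': array([ 1.97813147e-04, -4.75121784e+01,  1.36496164e+00, -2.54219484e+01,
        1.16652326e-02,  9.68235632e-03,  1.68341569e-05]), 'ee_pos': array([0.25453367, 0.59738582, 0.23026259]), 'ee_rot': array([-6.28199640e-01, -3.07785756e+00,  3.07754003e-03]), 'wrist_force': array([-0.46014012, -0.04982796,  0.22834502]), 'moment': array([ 0.01564949,  0.02671785, -0.03155491]), 'opening': 0.08522920289788523}
scene {'intrinsics': array([[425.48398798,   0.        , 284.6956884 ],
       [  0.        , 425.48398798, 211.40613893],
       [  0.        ,   0.        ,   1.        ]]), 'R': array([[-0.73684869, -0.6756746 , -0.0227559 ],
       [-0.32021554,  0.37845603, -0.86846591],
       [ 0.59541247, -0.63264118, -0.49522634]]), 't': array([0.44870199, 0.23210989, 1.16094129])}
top {'intrinsics': array([[522.00180135,   0.        , 280.60839636],
       [  0.        , 522.00180135, 215.00091068],
       [  0.        ,   0.        ,   1.        ]]), 'R': array([[ 0.02466761, -0.9996698 , -0.00719697],
       [-0.98227148, -0.02289878, -0.18606019],
       [ 0.18583395,  0.01165904, -0.98251199]]), 't': array([-0.03432207,  0.58594337,  1.55088952])}
```

View pics/scene0.png

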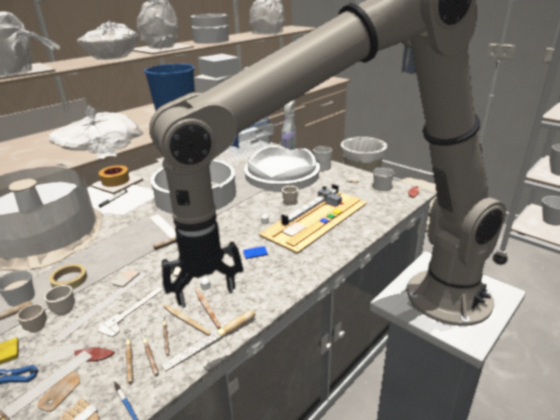

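View pics/top0.png

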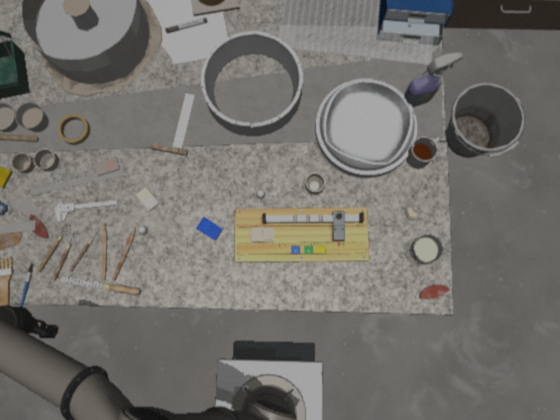

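```bash
python3 - <<'E'
import cv2
p=cv2.imread("pics/top0.png")
c=p[195:275,225:380]; cv2.imwrite("pics/crop0.png",cv2.resize(c,None,fx=5,fy=5,interpolation=cv2.INTER_CUBIC))
p=cv2.imread("pics/scene0.png")
c=p[175:255,250:380]; cv2.imwrite("pics/crop1.png",cv2.resize(c,None,fx=6,fy=6,interpolation=cv2.INTER_CUBIC))
E
```

```text
(no output)
```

View pics/crop0.png

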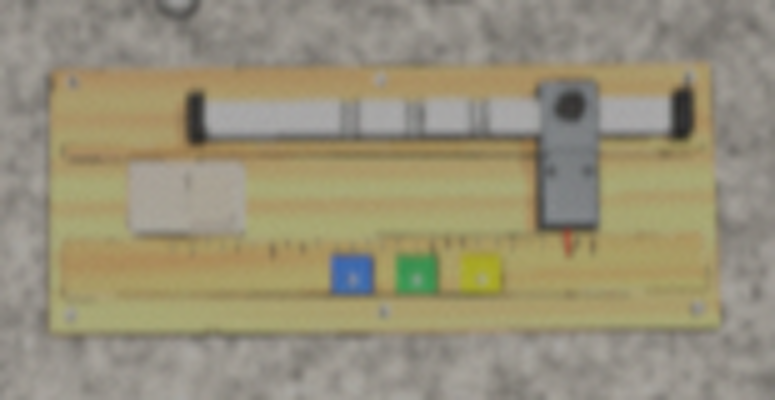

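View pics/crop1.png

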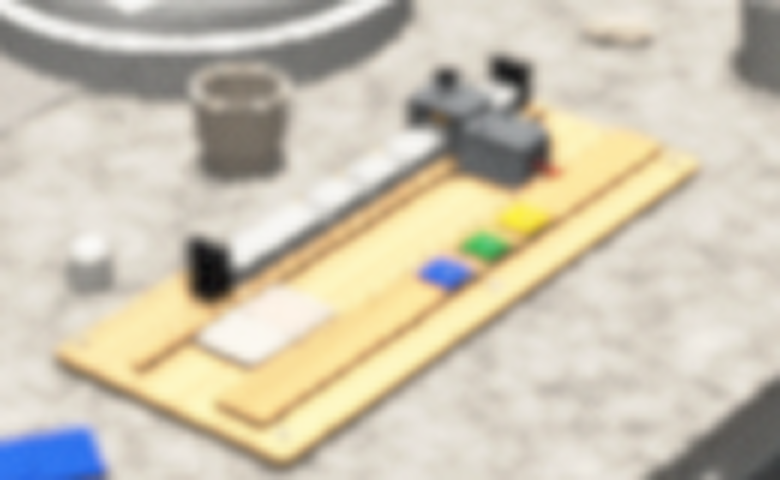

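```bash
cat > h.py <<'E'
import numpy as np, cv2
from plant import manip, optics
def ray(n,uv,z,m=None):
    m=m or optics.camera_model(n); K,R,t=m["intrinsics"],m["R"],m["t"]
    d=R.T@np.linalg.solve(K,[uv[0],uv[1],1.]); c=-R.T@t
    return c+d*(z-c[2])/d[2]
def proj(n,X,m=None):
    m=m or optics.camera_model(n); c=m["R"]@np.asarray(X)+m["t"]; p=m["intrinsics"]@c; return p[:2]/p[2]
E
python3 - <<'E'
from h import *
from scipy.optimize import least_squares
# crop px, gauge xyz
P=[((52,70),(85,210,12)),((712,64),(85,-210,12)),((719,328),(-85,-210,12)),((53,331),(-85,210,12))]
uv=np.array([((p[0]+.5)/5-.5+225,(p[1]+.5)/5-.5+195) for p,_ in P])
G=np.array([g for _,g in P])/1000
W=np.array([ray("top",u,.012) for u in uv]);print(W)
def f(s):
    c,si=np.cos(s[2]),np.sin(s[2]); R=np.array([[c,-si],[si,c]])
    return ((G[:,:2]@R.T+s[:2])-W[:,:2]).ravel()
r=least_squares(f,[.6,0,0]);print(r.x,r.fun.reshape(-1,2)*1000)
x,y,a=r.x
def g2(p): p=np.array(p);c,s=np.cos(a),np.sin(a);return p[:2]@np.array([[c,s],[-s,c]])+[x,y]
def inv(w): d=w[:2]-[x,y];c,s=np.cos(a),np.sin(a);return np.array([c*d[0]+s*d[1],-s*d[0]+c*d[1]])*1000
for n,p,z in [("yellow",(482,274),.025),("green",(417,274),.025),("blue",(353,274),.025),("pointer",(569,250),.027),("knob",(571,105),.073),("tile",(187,198),.020),("tile L",(128,198),.02),("tile R",(246,198),.02),("stopfront L",(541,227),.048),("stopfront R",(598,227),.048)]:
    u=((p[0]+.5)/5-.5+225,(p[1]+.5)/5-.5+195); w=ray("top",u,z); print(n,w.round(4),inv(w).round(1))
np.save("gauge.npy",r.x)
E
```

```text
[[ 0.61197688  0.12526738  0.012     ]
 [ 0.625552   -0.29247088  0.012     ]
 [ 0.45826549 -0.29579411  0.012     ]
 [ 0.44649026  0.11786628  0.012     ]]
[ 0.53557115 -0.08628283  0.03072353] [[ 2.10323859  0.96176641]
 [ 1.42996726 -1.10175857]
 [-1.20329205 -3.00070431]
 [-2.3299138   3.14069647]]
yellow [ 0.4869 -0.1475  0.025 ] [-50.6 -59.7]
green [ 0.4859 -0.1073  0.025 ] [-50.3 -19.5]
blue [ 0.485  -0.0677  0.025 ] [-50.   20.1]
pointer [ 0.5028 -0.201   0.027 ] [ -36.2 -113.7]
knob [ 0.5854 -0.1972  0.073 ] [  46.4 -112.4]
tile [0.5308 0.0368 0.02  ] [ -1.  123.1]
tile L [0.53   0.0736 0.02  ] [ -0.7 160. ]
tile R [ 5.317e-01 -1.000e-04  2.000e-02] [-1.2 86.3]
stopfront L [ 0.5138 -0.1817  0.048 ] [-24.7 -94.7]
stopfront R [ 0.5146 -0.2166  0.048 ] [ -24.9 -129.6]
```

```bash
cat > st.py <<'E'
from h import *
from scipy.spatial.transform import Rotation as Ro
s=manip.get_state(); R=Ro.from_rotvec(s["ee_rot"]).as_matrix()
x,y,a=np.load("gauge.npy"); Rg=Ro.from_rotvec([0,0,a]).as_matrix()
print("t",s["time"],"pos",s["ee_pos"].round(4),"gauge mm",(Rg.T@(s["ee_pos"]-[x,y,0])*1000).round(1),"F gauge",(Rg.T@s["wrist_force"]).round(2),"open",round(s["opening"],4))
T=Rg@np.diag([-1,1,-1.]); print("turn needed (tool)",Ro.from_matrix(R.T@T).as_rotvec().round(4))
def to(gx,gy,gz):
    w=Rg@np.array([gx,gy,gz])/1000+[x,y,0]; return (T.T@(w-s["ee_pos"])/.04).round(3)
import sys
if len(sys.argv)>3: print("shift units (aligned)",to(*map(float,sys.argv[1:4])))
E
python3 st.py 0 -185 150
```

```text
t 0.1 pos [0.2546 0.5975 0.2304] gauge mm [-259.9  692.   230.4] F gauge [-0.04  1.14  0.46] open 0.0854
turn needed (tool) [-1.700e-03 -2.000e-04 -4.334e-01]
shift units (aligned) [ -6.497 -21.926   2.01 ]
```

carry_out --moves '[{"az": -0.144,"dx": -0.4,"fingers": 0},{"az": -0.144,"dx": -0.6,"fingers": 0},{"az": -0.144,"dx": -0.8,"fingers": 0},{"dx": -0.8,"dy": -0.8,"fingers": 0},{"dx": -0.8,"dy": -0.8,"fingers": 0},{"dx": -0.6,"dy": -1,"fingers": 0},{"dx": -0.4,"dy": -1,"fingers": 0},{"dx": -0.4,"dy": -1,"fingers": 0}]' --squeeze 30

```text
validation failed for argument at $.mo...
```

```bash
python3 st.py 0 -180 150
```

```text
t 0.1 pos [0.2546 0.5975 0.2304] gauge mm [-259.9  692.   230.4] F gauge [-0.04  1.14  0.46] open 0.0854
turn needed (tool) [-1.700e-03 -2.000e-04 -4.334e-01]
shift units (aligned) [ -6.497 -21.801   2.01 ]
```

carry_out --moves '[{"ax": 0,"ay": 0,"az": -0.144,"dx": -0.4,"dy": 0,"dz": 0,"fingers": 0},{"ax": 0,"ay": 0,"az": -0.144,"dx": -0.6,"dy": 0,"dz": 0,"fingers": 0},{"ax": 0,"ay": 0,"az": -0.144,"dx": -0.8,"dy": 0,"dz": 0,"fingers": 0},{"ax": 0,"ay": 0,"az": 0,"dx": -0.8,"dy": -0.8,"dz": 0,"fingers": 0},{"ax": 0,"ay": 0,"az": 0,"dx": -0.8,"dy": -0.8,"dz": 0,"fingers": 0},{"ax": 0,"ay": 0,"az": 0,"dx": -0.6,"dy": -1,"dz": 0,"fingers": 0},{"ax": 0,"ay": 0,"az": 0,"dx": -0.4,"dy": -1,"dz": 0,"fingers": 0},{"ax": 0,"ay": 0,"az": 0,"dx": -0.4,"dy": -1,"dz": 0,"fingers": 0}]' --squeeze 30

```text
time: 0.9
ee_pos: [0.4512, 0.4039, 0.2236]
ee_rot: [0.094, -3.131, 0.007]
wrist_force: [0.8, -0.2, 1.0]
opening: 0.0001
```

```bash
python3 st.py 0 -180 150
```

```text
t 0.9 pos [0.4512 0.4039 0.2236] gauge mm [-69.2 492.6 223.6] F gauge [ 0.79 -0.18  1.05] open 0.0001
turn needed (tool) [-0.0042 -0.0097  0.0296]
shift units (aligned) [ -1.731 -16.815   1.841]
```

carry_out --moves '[{"ax": 0,"ay": 0,"az": 0.03,"dx": -0.4,"dy": -1,"dz": 0,"fingers": 0},{"ax": 0,"ay": 0,"az": 0,"dx": -0.3,"dy": -1,"dz": 0,"fingers": 0},{"ax": 0,"ay": 0,"az": 0,"dx": -0.3,"dy": -1,"dz": 0,"fingers": 0},{"ax": 0,"ay": 0,"az": 0,"dx": -0.3,"dy": -1,"dz": 0,"fingers": 0},{"ax": 0,"ay": 0,"az": 0,"dx": -0.2,"dy": -1,"dz": 0,"fingers": 0},{"ax": 0,"ay": 0,"az": 0,"dx": -0.2,"dy": -1,"dz": 0,"fingers": 0},{"ax": 0,"ay": 0,"az": 0,"dx": 0,"dy": -1,"dz": 0,"fingers": 0},{"ax": 0,"ay": 0,"az": 0,"dx": 0,"dy": -1,"dz": 0,"fingers": 0}]'

```text
time: 1.7
ee_pos: [0.5315, 0.0704, 0.2215]
ee_rot: [0.041, -3.128, 0.012]
wrist_force: [1.1, 0.0, -0.7]
opening: 0.0002
```

```bash
python3 st.py 0 -180 150
```

```text
t 1.7 pos [0.5315 0.0704 0.2215] gauge mm [  0.7 156.7 221.5] F gauge [ 1.08 -0.03 -0.66] open 0.0002
turn needed (tool) [-0.0076 -0.0129 -0.0043]
shift units (aligned) [ 0.019 -8.417  1.787]
```

carry_out --moves '[{"ax": -0.007,"ay": -0.012,"az": -0.004,"dx": 0,"dy": -1,"dz": 0,"fingers": 0},{"ax": 0,"ay": 0,"az": 0,"dx": 0,"dy": -1,"dz": 0,"fingers": 0},{"ax": 0,"ay": 0,"az": 0,"dx": 0,"dy": -1,"dz": 0,"fingers": 0},{"ax": 0,"ay": 0,"az": 0,"dx": 0,"dy": -1,"dz": 0,"fingers": 0},{"ax": 0,"ay": 0,"az": 0,"dx": 0,"dy": -1,"dz": 0,"fingers": 0},{"ax": 0,"ay": 0,"az": 0,"dx": 0,"dy": -1,"dz": 0,"fingers": 0},{"ax": 0,"ay": 0,"az": 0,"dx": 0,"dy": -1,"dz": 0,"fingers": 0},{"ax": 0,"ay": 0,"az": 0,"dx": 0,"dy": -0.8,"dz": 0,"fingers": 0}]'

```text
time: 2.5
ee_pos: [0.5367, -0.2553, 0.2195]
ee_rot: [0.046, -3.137, -0.0]
wrist_force: [-0.2, 0.1, 0.1]
opening: 0.0002
```

```bash
python3 st.py 0 -180 80
```

```text
t 2.5 pos [ 0.5367 -0.2553  0.2195] gauge mm [  -4.1 -169.   219.5] F gauge [-0.18  0.16  0.08] open 0.0002
turn needed (tool) [ 0.0002 -0.0044 -0.0011]
shift units (aligned) [-0.102 -0.275  3.487]
```

carry_out --moves '[{"ax": 0,"ay": -0.004,"az": 0,"dx": -0.1,"dy": -0.27,"dz": 0.8,"fingers": 0},{"ax": 0,"ay": 0,"az": 0,"dx": 0,"dy": 0,"dz": 1,"fingers": 0},{"ax": 0,"ay": 0,"az": 0,"dx": 0,"dy": 0,"dz": 1,"fingers": 0},{"ax": 0,"ay": 0,"az": 0,"dx": 0,"dy": 0,"dz": 0.9,"fingers": 0},{"ax": 0,"ay": 0,"az": 0,"dx": 0,"dy": 0,"dz": 0,"fingers": 0}]'

```text
time: 3.0
ee_pos: [0.5393, -0.2764, 0.0673]
ee_rot: [-0.027, 3.14, -0.008]
wrist_force: [-0.9, 0.5, 0.3]
opening: -0.0003
```

```bash
python3 st.py 0 -172 30; python3 - <<'E'
from h import *
p,d=optics.snapshot("wrist"); q,_=optics.snapshot("scene")
c=cv2.resize(q[150:260,230:400],None,fx=4,fy=4,interpolation=cv2.INTER_CUBIC)
cv2.imwrite("pics/w1.png",p);cv2.imwrite("pics/s1.png",c)
E
```

```text
t 3.0 pos [ 0.5393 -0.2764  0.0673] gauge mm [  -2.1 -190.2   67.3] F gauge [-0.89  0.49  0.25] open -0.0003
turn needed (tool) [-0.0053  0.0012 -0.0134]
shift units (aligned) [-0.052  0.454  0.933]
```

View pics/w1.png

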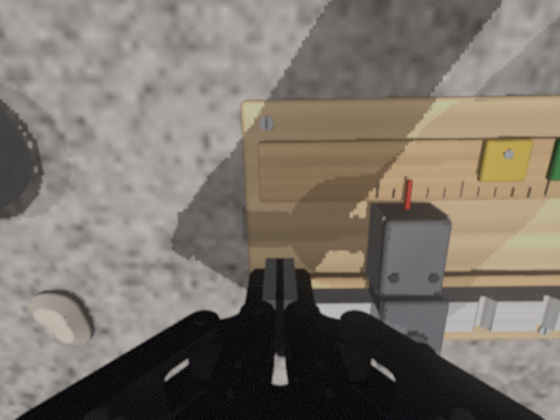

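View pics/s1.png

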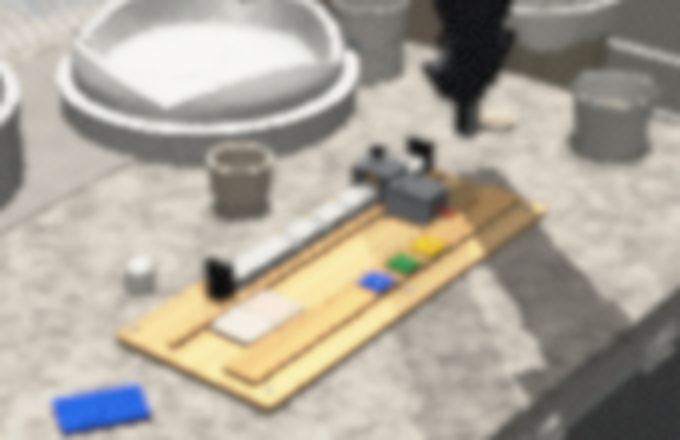

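carry_out --moves '[{"ax": -0.005,"ay": 0,"az": -0.013,"dx": -0.05,"dy": 0.1,"dz": 0.5,"fingers": 0},{"ax": 0,"ay": 0,"az": 0,"dx": 0,"dy": 0.1,"dz": 0.43,"fingers": 0},{"ax": 0,"ay": 0,"az": 0,"dx": 0,"dy": 0.3,"dz": 0,"fingers": 0},{"ax": 0,"ay": 0,"az": 0,"dx": 0,"dy": 0,"dz": 0,"fingers": 0}]'

```text
time: 3.5
ee_pos: [0.5527, -0.2609, 0.0448]
ee_rot: [-0.049, 3.114, -0.016]
wrist_force: [0.1, 0.5, -0.2]
opening: 0.0001
```

```bash
python3 st.py 0 -150 30
```

```text
t 3.5 pos [ 0.5527 -0.2609  0.0448] gauge mm [  11.8 -175.    44.8] F gauge [ 0.07  0.53 -0.21] open 0.0001
turn needed (tool) [-0.0108  0.0267  0.0005]
shift units (aligned) [0.295 0.626 0.37 ]
```

```bash
python3 -c "
from h import *
s=manip.get_state();print(s['qpos'].round(3),s['joint_vel'].round(3),s['joint_efforts'].round(1),s['time'])"
```

```text
[ 0.104  0.54   0.351  1.832 -0.255  0.785  2.188] [ 0.012 -0.008  0.031 -0.025  0.018 -0.005  0.005] [  0.9 -45.9   6.4 -18.7   0.1  -0.1  -0.1] 3.5
```

carry_out --moves '[{"ax": -0.01,"ay": 0.026,"az": 0,"dx": 0.15,"dy": 0,"dz": 0.15,"fingers": 0},{"ax": 0,"ay": 0,"az": 0,"dx": 0.14,"dy": 0,"dz": 0.15,"fingers": 0},{"ax": 0,"ay": 0,"az": 0,"dx": 0,"dy": 0,"dz": 0,"fingers": 0}]'

```text
time: 3.8
ee_pos: [0.5433, -0.2623, 0.0365]
ee_rot: [-0.051, 3.136, -0.005]
wrist_force: [-0.5, 0.2, -0.1]
opening: -0.0003
```

```bash
python3 st.py 0 -150 30
```

```text
t 3.8 pos [ 0.5433 -0.2623  0.0365] gauge mm [   2.4 -176.2   36.5] F gauge [-0.48  0.26 -0.14] open -0.0003
turn needed (tool) [-0.0031  0.0054  0.0017]
shift units (aligned) [0.059 0.654 0.161]
```

carry_out --moves '[{"ax": -0.003,"ay": 0.005,"az": 0,"dx": 0.06,"dy": 0.15,"dz": 0.16,"fingers": 0},{"ax": 0,"ay": 0,"az": 0,"dx": 0,"dy": 0.15,"dz": 0,"fingers": 0},{"ax": 0,"ay": 0,"az": 0,"dx": 0,"dy": 0.15,"dz": 0,"fingers": 0},{"ax": 0,"ay": 0,"az": 0,"dx": 0,"dy": 0.1,"dz": 0,"fingers": 0}]'

```text
time: 4.2
ee_pos: [0.5396, -0.24, 0.0297]
ee_rot: [-0.048, 3.141, -0.0]
wrist_force: [0.5, -0.0, -0.0]
opening: -0.0001
```

```bash
python3 st.py 0 -145 30
```

```text
t 4.2 pos [ 0.5396 -0.24    0.0297] gauge mm [  -0.7 -153.7   29.7] F gauge [ 0.49 -0.03 -0.03] open -0.0001
turn needed (tool) [-0.0003  0.     -0.0005]
shift units (aligned) [-0.018  0.218 -0.009]
```

carry_out --moves '[{"ax": 0,"ay": 0,"az": 0,"dx": 0,"dy": 0.1,"dz": 0,"fingers": 0},{"ax": 0,"ay": 0,"az": 0,"dx": 0,"dy": 0.1,"dz": 0,"fingers": 0}]'

```text
time: 4.4
ee_pos: [0.5394, -0.2318, 0.0298]
ee_rot: [-0.049, 3.141, -0.003]
wrist_force: [0.6, -3.6, -2.5]
opening: 0.0
```

```bash
python3 st.py 0 -140 30;  python3 - <<'E'
from h import *
p,d=optics.snapshot("wrist")
cv2.imwrite("pics/w2.png",p)
E
```

```text
t 4.4 pos [ 0.5394 -0.2318  0.0298] gauge mm [  -0.6 -145.6   29.8] F gauge [ 0.5  -3.64 -2.5 ] open 0.0
turn needed (tool) [-0.002   0.0005  0.0003]
shift units (aligned) [-0.015  0.14  -0.006]
```

View pics/w2.png

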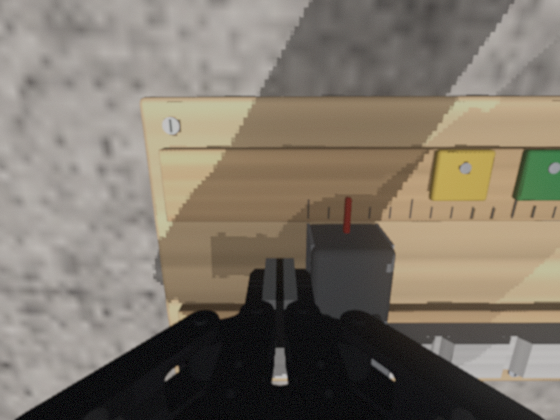

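```bash
cat > gap.py <<'E'
from h import *
import sys
from scipy.spatial.transform import Rotation as Ro
# args cam  px py  tx ty (pointer tip, tag centre)
v=list(map(float,sys.argv[2:])); n=sys.argv[1]
x,y,a=np.load("gauge.npy"); Rg=Ro.from_rotvec([0,0,a]).as_matrix()
A=ray(n,v[:2],.027);B=ray(n,v[2:4],.025)
g=lambda w:(Rg.T@(w-[x,y,0])*1000).round(1)
print("pointer",g(A),"tag",g(B),"pointer-tag",g(A)-g(B))
E
python3 gap.py wrist 347 199 463 175
```

```text
pointer [ -39.3 -113.4   27. ] tag [-50.2 -60.8  25. ] pointer-tag [ 10.9 -52.6   2. ]
```

carry_out --moves '[{"ax": 0,"ay": 0,"az": 0,"dx": 0,"dy": 0.14,"dz": 0,"fingers": 0},{"ax": 0,"ay": 0,"az": 0,"dx": 0,"dy": 0.15,"dz": 0,"fingers": 0},{"ax": 0,"ay": 0,"az": 0,"dx": 0,"dy": 0.15,"dz": 0,"fingers": 0},{"ax": 0,"ay": 0,"az": 0,"dx": 0,"dy": 0.15,"dz": 0,"fingers": 0},{"ax": 0,"ay": 0,"az": 0,"dx": 0,"dy": 0.15,"dz": 0,"fingers": 0},{"ax": 0,"ay": 0,"az": 0,"dx": 0,"dy": 0.15,"dz": 0,"fingers": 0}]'

```text
time: 5.05
ee_pos: [0.5383, -0.1992, 0.03]
ee_rot: [-0.043, 3.138, -0.015]
wrist_force: [0.8, -5.0, -2.2]
opening: -0.0001
```

```bash
python3 st.py 0 -95 30;  python3 - <<'E'
from h import *
p,d=optics.snapshot("wrist")
cv2.imwrite("pics/w3.png",p)
E
```

```text
t 5.05 pos [ 0.5383 -0.1992  0.03  ] gauge mm [  -0.7 -113.    30. ] F gauge [ 0.67 -5.04 -2.22] open -0.0001
turn needed (tool) [-0.0097  0.003  -0.0035]
shift units (aligned) [-0.018  0.449 -0.001]
```

View pics/w3.png

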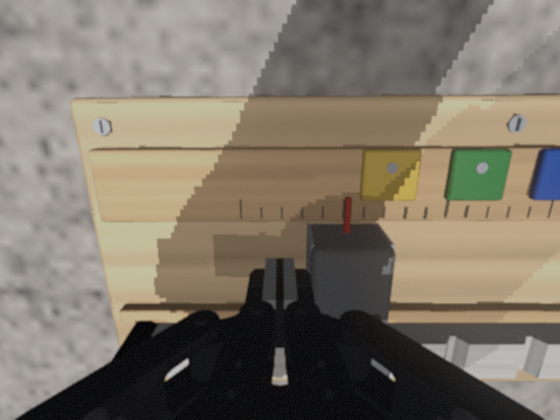

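```bash
python3 gap.py wrist 347 199 391 175
```

```text
pointer [-39.3 -79.6  27. ] tag [-50.2 -59.9  25. ] pointer-tag [ 10.9 -19.7   2. ]
```

carry_out --moves '[{"ax": -0.01,"ay": 0,"az": 0,"dx": 0,"dy": 0.12,"dz": 0,"fingers": 0},{"ax": 0,"ay": 0,"az": 0,"dx": 0,"dy": 0.12,"dz": 0,"fingers": 0}]'

```text
time: 5.3
ee_pos: [0.538, -0.1872, 0.0298]
ee_rot: [-0.045, 3.139, 0.004]
wrist_force: [0.2, -3.5, -2.1]
opening: 0.0003
```

```bash
python3 st.py 0 -94 30
```

```text
t 5.3 pos [ 0.538  -0.1872  0.0298] gauge mm [  -0.7 -100.9   29.8] F gauge [ 0.06 -3.51 -2.1 ] open 0.0003
turn needed (tool) [ 0.0026  0.0024 -0.0021]
shift units (aligned) [-0.018  0.174 -0.004]
```

carry_out --moves '[{"ax": 0,"ay": 0,"az": 0,"dx": 0,"dy": 0.07,"dz": 0,"fingers": 0}]'

```text
time: 5.4
ee_pos: [0.5377, -0.1824, 0.0297]
ee_rot: [-0.046, 3.14, 0.008]
wrist_force: [-0.1, -0.0, 0.6]
opening: -0.0
```

```bash
python3 st.py 0 -94 30
```

```text
t 5.4 pos [ 0.5377 -0.1824  0.0297] gauge mm [ -0.8 -96.2  29.7] F gauge [-0.11 -0.05  0.58] open -0.0
turn needed (tool) [ 0.0052  0.0015 -0.0017]
shift units (aligned) [-0.021  0.055 -0.007]
```

Push dropped to zero: the stop has been drawn in. Hold, then look.

carry_out --moves '[{"ax": 0,"ay": 0,"az": 0,"dx": 0,"dy": 0,"dz": 0,"fingers": 0},{"ax": 0,"ay": 0,"az": 0,"dx": 0,"dy": -0.1,"dz": 0,"fingers": 0},{"ax": 0,"ay": 0,"az": 0,"dx": 0,"dy": -0.1,"dz": 0,"fingers": 0},{"ax": 0,"ay": 0,"az": 0,"dx": 0,"dy": 0,"dz": 0,"fingers": 0}]'

```text
time: 5.8
ee_pos: [0.5382, -0.1858, 0.0296]
ee_rot: [0.051, -3.141, -0.018]
wrist_force: [0.2, 0.4, -0.2]
opening: 0.0
```

```bash
python3 st.py 0 -94 30;  python3 - <<'E'
from h import *
p,d=optics.snapshot("wrist")
cv2.imwrite("pics/w4.png",p)
E
```

```text
t 5.8 pos [ 0.5382 -0.1858  0.0296] gauge mm [ -0.4 -99.6  29.6] F gauge [ 0.16  0.42 -0.19] open 0.0
turn needed (tool) [0.0114 0.     0.0018]
shift units (aligned) [-0.01   0.139 -0.01 ]
```

View pics/w4.png

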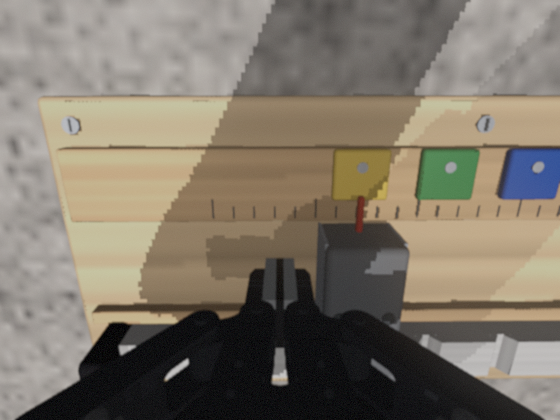

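```bash
python3 gap.py wrist 360 198 361 175; python3 st.py 0 -120 110
```

```text
pointer [-39.5 -61.8  27. ] tag [-49.9 -61.7  25. ] pointer-tag [10.4 -0.1  2. ]
t 5.85 pos [ 0.5382 -0.1855  0.0296] gauge mm [ -0.4 -99.3  29.6] F gauge [ 0.31  0.29 -0.84] open 0.0001
turn needed (tool) [ 0.0117 -0.      0.002 ]
shift units (aligned) [-0.01  -0.518 -2.011]
```

carry_out --moves '[{"ax": 0.011,"ay": 0,"az": 0,"dx": 0,"dy": -0.3,"dz": 0,"fingers": 0},{"ax": 0,"ay": 0,"az": 0,"dx": 0,"dy": -0.2,"dz": -0.8,"fingers": 0},{"ax": 0,"ay": 0,"az": 0,"dx": 0,"dy": 0,"dz": -1,"fingers": 0},{"ax": 0,"ay": 0,"az": 0,"dx": 0,"dy": 0,"dz": -1,"fingers": 0},{"ax": 0,"ay": 0,"az": 0,"dx": 0,"dy": 0,"dz": -0.6,"fingers": 0},{"ax": 0,"ay": 0,"az": 0,"dx": 0,"dy": 0.5,"dz": 0,"fingers": 0},{"ax": 0,"ay": 0,"az": 0,"dx": 0,"dy": 1,"dz": 0,"fingers": 0},{"ax": 0,"ay": 0,"az": 0,"dx": 0,"dy": 1,"dz": 0,"fingers": 0}]'

```text
time: 6.65
ee_pos: [0.5353, -0.1193, 0.1714]
ee_rot: [-0.02, 3.14, -0.015]
wrist_force: [0.4, 1.1, 0.1]
opening: 0.0001
```

```bash
python3 st.py 0 205 130
```

```text
t 6.65 pos [ 0.5353 -0.1193  0.1714] gauge mm [ -1.3 -33.  171.4] F gauge [0.46 1.12 0.12] open 0.0001
turn needed (tool) [-0.0096  0.0014 -0.0181]
shift units (aligned) [-0.032  5.949  1.036]
```

carry_out --moves '[{"ax": -0.009,"ay": 0,"az": -0.018,"dx": -0.03,"dy": 1,"dz": 0,"fingers": 0},{"ax": 0,"ay": 0,"az": 0,"dx": 0,"dy": 1,"dz": 0,"fingers": 0},{"ax": 0,"ay": 0,"az": 0,"dx": 0,"dy": 1,"dz": 0,"fingers": 0},{"ax": 0,"ay": 0,"az": 0,"dx": 0,"dy": 1,"dz": 0,"fingers": 0},{"ax": 0,"ay": 0,"az": 0,"dx": 0,"dy": 1,"dz": 0,"fingers": 0},{"ax": 0,"ay": 0,"az": 0,"dx": 0,"dy": 0.9,"dz": 0,"fingers": 0},{"ax": 0,"ay": 0,"az": 0,"dx": 0,"dy": 0,"dz": 0,"fingers": 0}]'

```text
time: 7.35
ee_pos: [0.5311, 0.1259, 0.1721]
ee_rot: [-0.049, 3.134, -0.001]
wrist_force: [-0.4, -0.1, -0.7]
opening: -0.0004
```

```bash
python3 st.py 0 205 70; python3 - <<'E'
from h import *
p,d=optics.snapshot("wrist")
cv2.imwrite("pics/w5.png",p)
E
```

```text
t 7.35 pos [0.5311 0.1259 0.1721] gauge mm [  2.  212.3 172.1] F gauge [-0.38 -0.08 -0.73] open -0.0004
turn needed (tool) [-0.0006  0.0068  0.0008]
shift units (aligned) [ 0.051 -0.181  2.553]
```

View pics/w5.png

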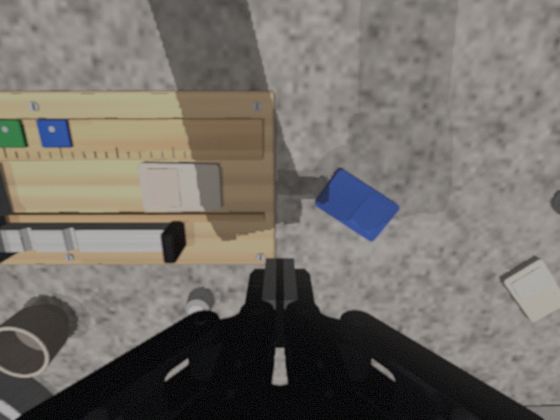

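```bash
python3 - <<'E'
from h import *
from scipy.spatial.transform import Rotation as Ro
x,y,a=np.load("gauge.npy"); Rg=Ro.from_rotvec([0,0,a]).as_matrix()
for n,u,z in [("tile far",(221,186),.02),("tile near",(140,187),.02),("board edge",(274,178),.012),("blue near",(317,203),.01),("plug",(200,305),.028),("board corner",(273,91),.012)]:
    w=ray("wrist",u,z);print(n,(Rg.T@(w-[x,y,0])*1000).round(1))
E
```

```text
tile far [ -1.8 154.7  20. ]
tile near [-0.9 79.7 20. ]
board edge [ -7.3 203.6  12. ]
blue near [ 18.1 245.1  10. ]
plug [122.  127.2  28. ]
board corner [-84.4 203.3  12. ]
```

carry_out --moves '[{"ax": 0,"ay": 0.006,"az": 0,"dx": 0.05,"dy": -0.3,"dz": 0.7,"fingers": 0},{"ax": 0,"ay": 0,"az": 0,"dx": 0,"dy": 0,"dz": 1,"fingers": 0},{"ax": 0,"ay": 0,"az": 0,"dx": 0,"dy": 0,"dz": 1,"fingers": 0},{"ax": 0,"ay": 0,"az": 0,"dx": 0,"dy": 0,"dz": 0.6,"fingers": 0},{"ax": 0,"ay": 0,"az": 0,"dx": 0,"dy": 0,"dz": 0,"fingers": 0}]'

```text
time: 7.9
ee_pos: [0.5351, 0.1003, 0.0388]
ee_rot: [-0.03, 3.133, -0.011]
wrist_force: [-0.1, -0.4, 0.3]
opening: -0.0001
```

```bash
python3 st.py 0 195 17
```

```text
t 7.9 pos [0.5351 0.1003 0.0388] gauge mm [  5.2 186.6  38.8] F gauge [-0.08 -0.41  0.3 ] open -0.0001
turn needed (tool) [-0.0071  0.0088 -0.0117]
shift units (aligned) [0.131 0.211 0.544]
```

carry_out --moves '[{"ax": -0.007,"ay": 0.008,"az": -0.011,"dx": 0.13,"dy": 0.2,"dz": 0.2,"fingers": 0},{"ax": 0,"ay": 0,"az": 0,"dx": 0,"dy": 0,"dz": 0.15,"fingers": 0},{"ax": 0,"ay": 0,"az": 0,"dx": 0,"dy": 0,"dz": 0.1,"fingers": 0}]'

```text
time: 8.2
ee_pos: [0.5323, 0.1061, 0.0225]
ee_rot: [-0.042, 3.136, 0.0]
wrist_force: [0.1, -0.2, -0.4]
opening: 0.0001
```

```bash
python3 st.py 0 190 17; python3 - <<'E'
from h import *
p,d=optics.snapshot("wrist")
cv2.imwrite("pics/w6.png",p)
E
```

```text
t 8.2 pos [0.5323 0.1061 0.0225] gauge mm [  2.6 192.4  22.5] F gauge [ 0.06 -0.19 -0.4 ] open 0.0001
turn needed (tool) [ 0.0001  0.0051 -0.004 ]
shift units (aligned) [ 0.065 -0.059  0.137]
```

View pics/w6.png

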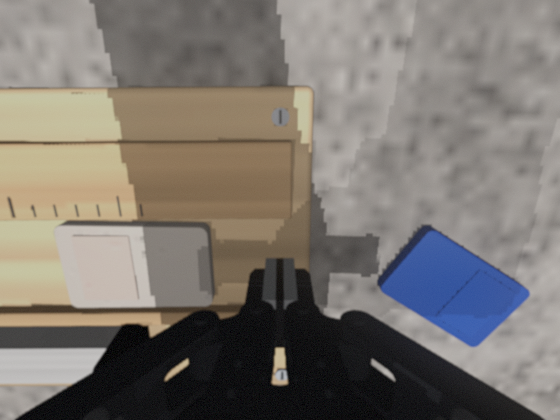

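carry_out --moves '[{"ax": 0,"ay": 0.005,"az": -0.004,"dx": 0.06,"dy": 0,"dz": 0.14,"fingers": 0},{"ax": 0,"ay": 0,"az": 0,"dx": 0,"dy": -0.1,"dz": 0,"fingers": 0},{"ax": 0,"ay": 0,"az": 0,"dx": 0,"dy": -0.1,"dz": 0,"fingers": 0}]'

```text
time: 8.55
ee_pos: [0.5309, 0.0989, 0.0175]
ee_rot: [-0.052, 3.139, 0.002]
wrist_force: [0.6, -0.1, 0.2]
opening: 0.0001
```

```bash
python3 st.py 0 60 16.5
```

```text
t 8.55 pos [0.5309 0.0989 0.0175] gauge mm [  1.  185.2  17.5] F gauge [ 0.6  -0.11  0.21] open 0.0001
turn needed (tool) [0.0013 0.0019 0.0023]
shift units (aligned) [ 0.025 -3.131  0.024]
```

carry_out --moves '[{"ax": 0,"ay": 0,"az": 0,"dx": 0.03,"dy": -0.15,"dz": 0.03,"fingers": 0},{"ax": 0,"ay": 0,"az": 0,"dx": 0,"dy": -0.15,"dz": 0,"fingers": 0},{"ax": 0,"ay": 0,"az": 0,"dx": 0,"dy": -0.15,"dz": 0,"fingers": 0},{"ax": 0,"ay": 0,"az": 0,"dx": 0,"dy": -0.15,"dz": 0,"fingers": 0},{"ax": 0,"ay": 0,"az": 0,"dx": 0,"dy": -0.15,"dz": 0,"fingers": 0},{"ax": 0,"ay": 0,"az": 0,"dx": 0,"dy": -0.15,"dz": 0,"fingers": 0}]'

```text
time: 9.15
ee_pos: [0.5314, 0.059, 0.0169]
ee_rot: [-0.05, 3.138, 0.002]
wrist_force: [1.2, 0.1, 0.1]
opening: -0.0002
```

```bash
python3 st.py 0 60 16.5; python3 - <<'E'
from h import *
p,d=optics.snapshot("wrist")
cv2.imwrite("pics/w7.png",p)
E
```

```text
t 9.15 pos [0.5314 0.059  0.0169] gauge mm [  0.3 145.3  16.9] F gauge [1.23 0.09 0.06] open -0.0002
turn needed (tool) [0.0012 0.0034 0.0012]
shift units (aligned) [ 0.007 -2.133  0.01 ]
```

View pics/w7.png

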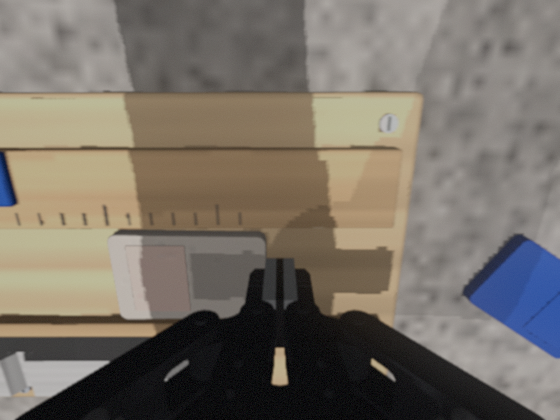

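carry_out --moves '[{"ax": 0,"ay": 0,"az": 0,"dx": 0,"dy": -0.18,"dz": 0,"fingers": 0},{"ax": 0,"ay": 0,"az": 0,"dx": 0,"dy": -0.18,"dz": 0,"fingers": 0},{"ax": 0,"ay": 0,"az": 0,"dx": 0,"dy": -0.18,"dz": 0,"fingers": 0},{"ax": 0,"ay": 0,"az": 0,"dx": 0,"dy": -0.18,"dz": 0,"fingers": 0},{"ax": 0,"ay": 0,"az": 0,"dx": 0,"dy": -0.18,"dz": 0,"fingers": 0},{"ax": 0,"ay": 0,"az": 0,"dx": 0,"dy": -0.18,"dz": 0,"fingers": 0},{"ax": 0,"ay": 0,"az": 0,"dx": 0,"dy": -0.18,"dz": 0,"fingers": 0},{"ax": 0,"ay": 0,"az": 0,"dx": 0,"dy": -0.18,"dz": 0,"fingers": 0}]'

```text
time: 10.0
ee_pos: [0.5334, -0.0044, 0.0169]
ee_rot: [-0.049, 3.138, 0.001]
wrist_force: [1.4, 0.9, 0.2]
opening: 0.0
```

```bash
python3 st.py 0 60 16.5
```

```text
t 10.0 pos [ 0.5334 -0.0044  0.0169] gauge mm [ 0.3 81.9 16.9] F gauge [1.42 0.81 0.2 ] open 0.0
turn needed (tool) [0.0006 0.0035 0.0005]
shift units (aligned) [ 0.008 -0.547  0.011]
```

carry_out --moves '[{"ax": 0,"ay": 0,"az": 0,"dx": 0,"dy": -0.18,"dz": 0,"fingers": 0},{"ax": 0,"ay": 0,"az": 0,"dx": 0,"dy": -0.18,"dz": 0,"fingers": 0},{"ax": 0,"ay": 0,"az": 0,"dx": 0,"dy": -0.15,"dz": 0,"fingers": 0},{"ax": 0,"ay": 0,"az": 0,"dx": 0,"dy": -0.12,"dz": 0,"fingers": 0},{"ax": 0,"ay": 0,"az": 0,"dx": 0,"dy": -0.08,"dz": 0,"fingers": 0}]'

```text
time: 10.5
ee_pos: [0.5343, -0.0363, 0.0169]
ee_rot: [-0.047, 3.138, 0.001]
wrist_force: [-0.3, -0.5, -0.2]
opening: 0.0003
```

```bash
python3 st.py 0 46 16.5; python3 - <<'E'
from h import *
p,d=optics.snapshot("wrist")
cv2.imwrite("pics/w8.png",p)
E
```

```text
t 10.5 pos [ 0.5343 -0.0363  0.0169] gauge mm [ 0.3 50.  16.9] F gauge [-0.3  -0.48 -0.23] open 0.0003
turn needed (tool) [ 0.0003  0.0036 -0.0007]
shift units (aligned) [ 0.006 -0.1    0.01 ]
```

View pics/w8.png

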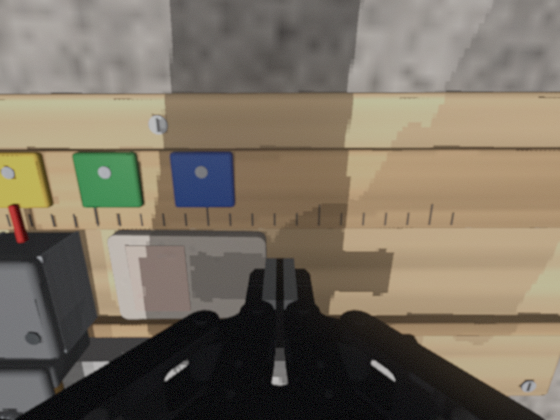

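carry_out --moves '[{"ax": 0,"ay": 0,"az": 0,"dx": 0,"dy": -0.06,"dz": 0,"fingers": 0},{"ax": 0,"ay": 0,"az": 0,"dx": 0,"dy": -0.05,"dz": 0,"fingers": 0}]'

```text
time: 10.75
ee_pos: [0.5345, -0.0411, 0.0169]
ee_rot: [-0.047, 3.138, 0.001]
wrist_force: [-0.6, 0.3, 0.3]
opening: 0.0004
```

```bash
python3 st.py 0 46 16.5
```

```text
t 10.75 pos [ 0.5345 -0.0411  0.0169] gauge mm [ 0.3 45.2 16.9] F gauge [-0.64  0.33  0.27] open 0.0004
turn needed (tool) [ 0.0003  0.0036 -0.0006]
shift units (aligned) [0.007 0.019 0.01 ]
```

carry_out --moves '[{"ax": 0,"ay": 0,"az": 0,"dx": 0,"dy": -0.04,"dz": 0,"fingers": 0}]'

```text
time: 10.85
ee_pos: [0.5345, -0.0425, 0.0169]
ee_rot: [-0.048, 3.138, 0.001]
wrist_force: [-0.8, 0.2, 0.0]
opening: 0.0001
```

```bash
python3 st.py 0 46 16.5; python3 - <<'E'
from h import *
p,d=optics.snapshot("wrist")
cv2.imwrite("pics/w9.png",p)
E
```

```text
t 10.85 pos [ 0.5345 -0.0425  0.0169] gauge mm [ 0.3 43.8 16.9] F gauge [-0.75  0.26  0.01] open 0.0001
turn needed (tool) [ 0.0004  0.0035 -0.0002]
shift units (aligned) [0.007 0.056 0.01 ]
```

View pics/w9.png

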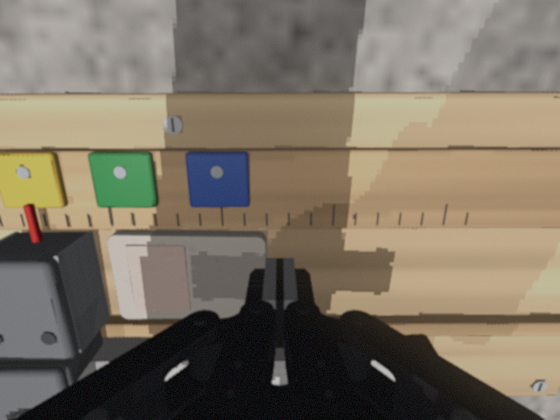

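carry_out --moves '[{"ax": 0,"ay": 0,"az": 0,"dx": 0,"dy": -0.04,"dz": 0,"fingers": 0}]'

```text
time: 11.0
ee_pos: [0.5346, -0.0442, 0.0169]
ee_rot: [-0.048, 3.138, 0.001]
wrist_force: [0.5, -0.4, -0.5]
opening: -0.0003
```

carry_out --moves '[{"ax": 0,"ay": 0,"az": 0,"dx": 0,"dy": -0.03,"dz": 0,"fingers": 0}]'

```text
time: 11.1
ee_pos: [0.5346, -0.0455, 0.0169]
ee_rot: [-0.048, 3.138, 0.001]
wrist_force: [0.2, -0.1, 0.3]
opening: 0.0002
```

```bash
python3 st.py 0 46 16.5
```

```text
t 11.1 pos [ 0.5346 -0.0455  0.0169] gauge mm [ 0.3 40.8 16.9] F gauge [ 0.18 -0.15  0.3 ] open 0.0002
turn needed (tool) [0.0004 0.0035 0.0001]
shift units (aligned) [0.008 0.13  0.01 ]
```

carry_out --moves '[{"ax": 0,"ay": 0,"az": 0,"dx": 0,"dy": -0.03,"dz": 0,"fingers": 0}]'

```text
time: 11.2
ee_pos: [0.5347, -0.0466, 0.0169]
ee_rot: [-0.049, 3.138, 0.001]
wrist_force: [-0.0, 0.1, 0.2]
opening: -0.0
```

```bash
python3 st.py 0 46 16.5; python3 - <<'E'
from h import *
p,d=optics.snapshot("wrist")
cv2.imwrite("pics/w10.png",cv2.resize(p[140:380,0:300],None,fx=2.5,fy=2.5,interpolation=cv2.INTER_CUBIC))
E
```

```text
t 11.2 pos [ 0.5347 -0.0466  0.0169] gauge mm [ 0.3 39.7 16.9] F gauge [-0.    0.09  0.16] open -0.0
turn needed (tool) [0.0004 0.0035 0.0003]
shift units (aligned) [0.008 0.159 0.01 ]
```

View pics/w10.png

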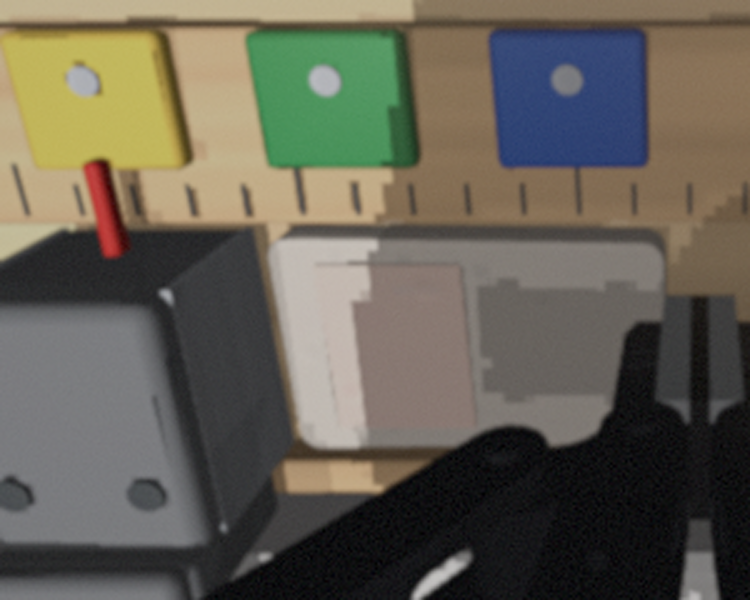

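carry_out --moves '[{"ax": 0,"ay": 0,"az": 0,"dx": 0,"dy": -0.03,"dz": 0,"fingers": 0}]'

```text
time: 11.35
ee_pos: [0.5347, -0.048, 0.0169]
ee_rot: [-0.049, 3.138, 0.001]
wrist_force: [-0.4, 0.5, -0.5]
opening: -0.0001
```

carry_out --moves '[{"ax": 0,"ay": 0,"az": 0,"dx": 0,"dy": -0.03,"dz": 0,"fingers": 0}]'

```text
time: 11.45
ee_pos: [0.5348, -0.0494, 0.0169]
ee_rot: [-0.049, 3.138, 0.001]
wrist_force: [-0.4, -0.2, 0.7]
opening: 0.0003
```

```bash
python3 st.py 0 46 16.5; python3 - <<'E'
from h import *
p,d=optics.snapshot("wrist")
cv2.imwrite("pics/w11.png",cv2.resize(p[140:380,0:300],None,fx=2.5,fy=2.5,interpolation=cv2.INTER_CUBIC))
E
```

```text
t 11.45 pos [ 0.5348 -0.0494  0.0169] gauge mm [ 0.3 36.9 16.9] F gauge [-0.36 -0.19  0.72] open 0.0003
turn needed (tool) [0.0003 0.0035 0.0003]
shift units (aligned) [0.008 0.227 0.01 ]
```

View pics/w11.png

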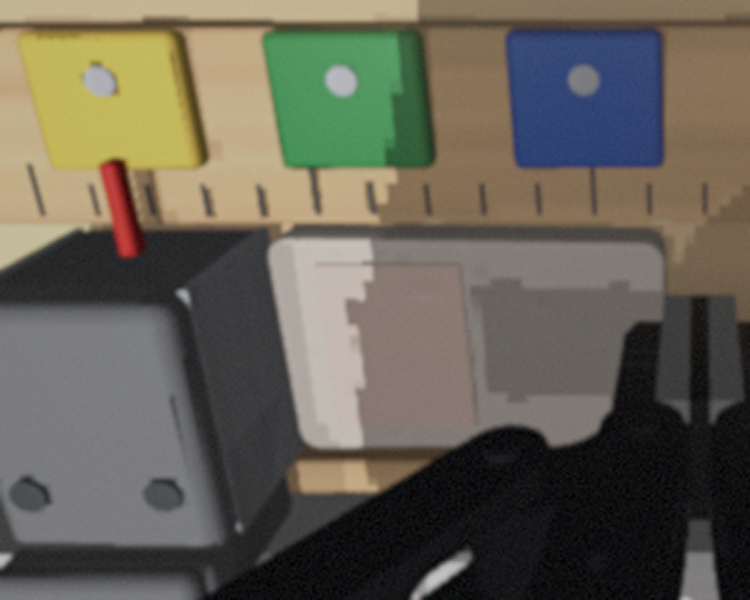

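carry_out --moves '[{"ax": 0,"ay": 0,"az": 0,"dx": 0,"dy": -0.03,"dz": 0,"fingers": 0}]'

```text
time: 11.6
ee_pos: [0.5347, -0.0504, 0.0169]
ee_rot: [-0.048, 3.138, 0.001]
wrist_force: [0.1, 4.2, 0.5]
opening: 0.0
```

carry_out --moves '[{"ax": 0,"ay": 0,"az": 0,"dx": 0,"dy": -0.02,"dz": 0,"fingers": 0}]'

```text
time: 11.7
ee_pos: [0.5346, -0.0503, 0.0168]
ee_rot: [-0.049, 3.138, 0.003]
wrist_force: [-0.1, 2.6, 0.3]
opening: -0.0001
```

carry_out --moves '[{"ax": 0,"ay": 0,"az": 0,"dx": 0,"dy": 0,"dz": 0,"fingers": 0},{"ax": 0,"ay": 0,"az": 0,"dx": 0,"dy": 0.1,"dz": 0,"fingers": 0},{"ax": 0,"ay": 0,"az": 0,"dx": 0,"dy": 0.3,"dz": 0,"fingers": 0},{"ax": 0,"ay": 0,"az": 0,"dx": 0,"dy": 0.3,"dz": 0,"fingers": 0},{"ax": 0,"ay": 0,"az": 0,"dx": 0,"dy": 0,"dz": 0,"fingers": 0}]'

```text
time: 12.2
ee_pos: [0.5338, -0.0205, 0.0169]
ee_rot: [-0.049, 3.138, 0.002]
wrist_force: [-0.1, 0.8, 0.0]
opening: 0.0
```

```bash
python3 st.py 0 46 16.5; python3 - <<'E'
from h import *
p,d=optics.snapshot("wrist")
cv2.imwrite("pics/w12.png",cv2.resize(p[140:380,0:300],None,fx=2.5,fy=2.5,interpolation=cv2.INTER_CUBIC))
E
```

```text
t 12.2 pos [ 0.5338 -0.0205  0.0169] gauge mm [ 0.3 65.8 16.9] F gauge [-0.07  0.76  0.04] open 0.0
turn needed (tool) [0.0012 0.0034 0.0004]
shift units (aligned) [ 0.007 -0.495  0.009]
```

View pics/w12.png

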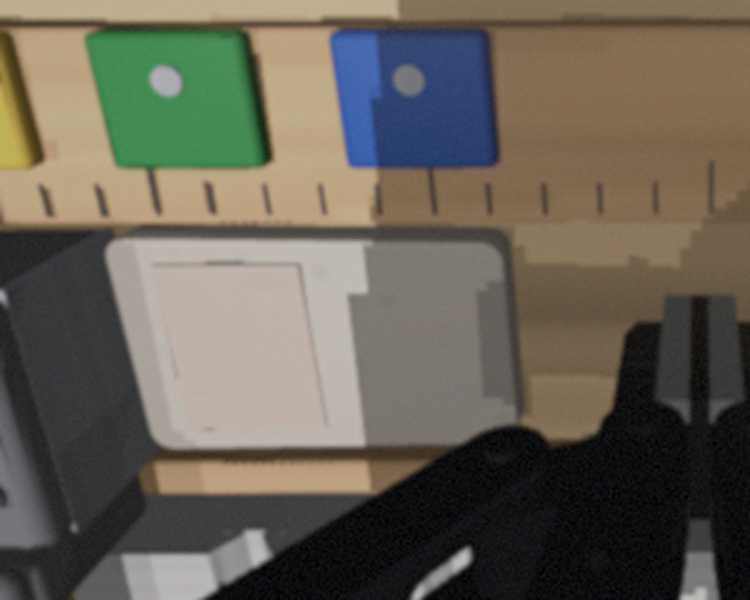

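Tile is left against the stop, finger clear. Lift away and check from above.

carry_out --moves '[{"ax": 0,"ay": 0,"az": 0,"dx": 0,"dy": 0.2,"dz": -0.4,"fingers": 0},{"ax": 0,"ay": 0,"az": 0,"dx": 0,"dy": 0.3,"dz": -1,"fingers": 0},{"ax": 0,"ay": 0,"az": 0,"dx": 0,"dy": 0.6,"dz": -1,"fingers": 0},{"ax": 0,"ay": 0,"az": 0,"dx": 0,"dy": 1,"dz": -0.6,"fingers": 0},{"ax": 0,"ay": 0,"az": 0,"dx": 0,"dy": 1,"dz": -0.2,"fingers": 0},{"ax": 0,"ay": 0,"az": 0,"dx": 0,"dy": 1,"dz": 0,"fingers": 0},{"ax": 0,"ay": 0,"az": 0,"dx": 0,"dy": 1,"dz": 0,"fingers": 0},{"ax": 0,"ay": 0,"az": 0,"dx": 0,"dy": 1,"dz": 0,"fingers": 0}]'

```text
time: 13.05
ee_pos: [0.5286, 0.2209, 0.1506]
ee_rot: [-0.021, 3.135, -0.005]
wrist_force: [1.3, 0.2, 0.4]
opening: 0.0001
```

carry_out --moves '[{"ax": 0,"ay": 0,"az": 0,"dx": 0,"dy": 1,"dz": 0,"fingers": 0},{"ax": 0,"ay": 0,"az": 0,"dx": 0,"dy": 1,"dz": 0,"fingers": 0},{"ax": 0,"ay": 0,"az": 0,"dx": 0,"dy": 1,"dz": 0,"fingers": 0},{"ax": 0,"ay": 0,"az": 0,"dx": 0,"dy": 0,"dz": 0,"fingers": 0}]'

```text
time: 13.45
ee_pos: [0.5246, 0.353, 0.1503]
ee_rot: [-0.034, 3.134, 0.001]
wrist_force: [-1.2, -0.7, 0.0]
opening: -0.0006
```

```bash
python3 st.py; python3 - <<'E'
from h import *
p,d=optics.snapshot("top"); cv2.imwrite("pics/top2.png",p)
cv2.imwrite("pics/crop2.png",cv2.resize(p[195:275,225:380],None,fx=5,fy=5,interpolation=cv2.INTER_CUBIC))
E
```

```text
t 13.45 pos [0.5246 0.353  0.1503] gauge mm [  2.5 439.4 150.3] F gauge [-1.21 -0.67  0.04] open -0.0006
turn needed (tool) [ 0.0007  0.0073 -0.0091]
```

View pics/crop2.png

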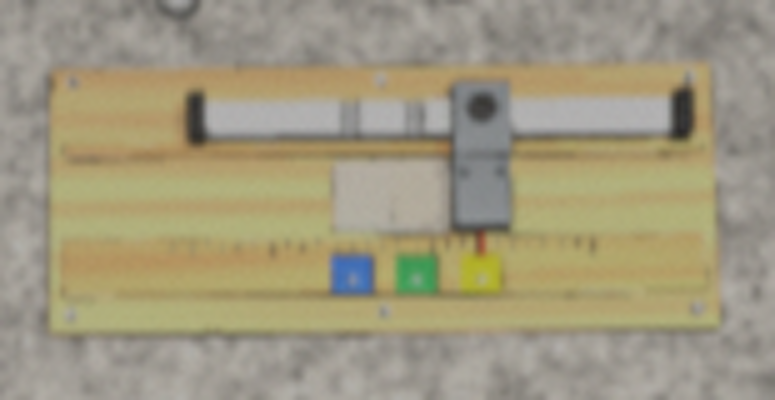

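View pics/top2.png

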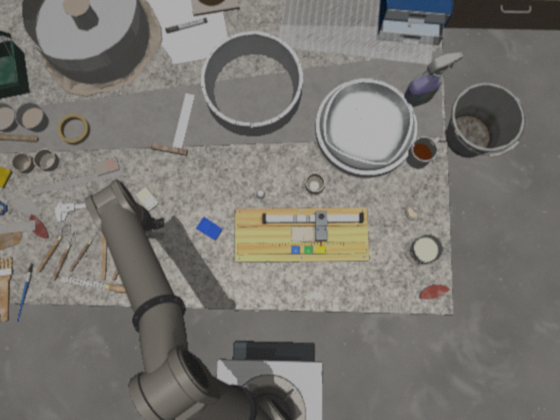

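```bash
python3 gap.py top 320.8 244.6 321.0 249.5; python3 gap.py top 291.3 234.4 321.0 249.5; python3 -c "
from plant import manip
print(manip.finish_job())"
```

```text
pointer [-35.9 -59.2  27. ] tag [-50.9 -59.7  25. ] pointer-tag [15.   0.5  2. ]
pointer [-3.3 31.7 27. ] tag [-50.9 -59.7  25. ] pointer-tag [47.6 91.4  2. ]
the job is handed in; nothing more can be done
None
```

I pushed the stop into the yellow notch, then pushed the tile along the channel against it, using only the shut fingertips. The job is handed in at about 13.5 s; no verdict was reported.

- **Stop:** the yellow tag marked the first notch. The push fell from about 3.5 N to zero as the roller dropped in. The pointer was within about 0.5 mm of the tag's middle, both in a wrist-camera check then and in the last top view.
- **Tile:** I pushed until the force rose to 3–4 N, well below the 10 N needed to unseat the stop. In the last top view the tile's far end is at about gauge y = 32 mm. That puts its centre about 37 mm from the stop's face, which is what contact should give, and it lies flat.
- **Bystanders and arm:** in the last top view, the bystanders in sight show no movement. The arm was well clear of everything at hand-in.
- **Disagreements:**
  - The fingertip met the stop, with the tile between, about 8–9 mm further on than I had worked out. The tile-push finger offset may have been wrong, but I did not trace it.
  - One high wrist-camera reading along y was about 6 mm off the top camera's.
  - I did not measure the roller's drop directly. I inferred it from the force dip and the pointer's position.

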